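Shut and lock the access panel of a junction box

TASK

Shut the raised access panel of the white junction box by pushing it down with the fingertips, then set a fingertip in the slot of its orange quarter-turn fastener and turn it clockwise (seen from above) as far as it goes, so that the white pointer stands at the green dot and the panel is locked. Only push: do not lift the panel further open or pick anything up, and leave the bottle, the grinding jar and the dish beside the box where they stand.

Things in the scene. Friction and masses are not known exactly. Their poses are not given: they have to be found in the camera images.
- housing: White junction box fixed to the worktop, 200 mm (its x) by 220 mm (its y) by 64 mm high, open on top under the panel. Origin: centre of its underside, on the worktop; x points away from the robot to the hinged side (turned by at most 0.4 rad), y to the left, z up. With the panel shut, in this frame: top face of the panel z = 69 mm; push pad at (-75, 75, 71) mm; fastener axis at x = -32, y = -30 mm, slot floor z = 74 mm, top of the fastener z = 93 mm.
- panel (a joint): Hinge of the bare aluminium panel (200 by 220 by 5 mm) that covers the box, rad: 0 shut and flush, positive raised. It is hinged along the far edge (housing x = +100 mm, z = 64 mm), and its near edge rises. Starts 0.35 to 0.65. A stiff friction hinge: it stays where it is left; a push of a few N down near the near edge moves it; it has a firm stop at 0.
- pad (a point): Centre of the top of a black rubber push pad, 30 mm across, 2 mm thick, on the panel's top near its left near corner (25 mm from the near edge, 35 mm from the left edge); rides with the panel. A place to push it shut.
- dial (a joint): Turn of the quarter-turn fastener on the panel, rad, growing clockwise seen from above: 0 open (slot across, along the housing's y), 1.57 locked, at a firm stop (slot along the housing's x). Starts 0 to 0.3. Stiff by friction (0.12 N m) and stays where it is left; it does not spring. A steel tongue under the panel turns with it and passes under a keeper in the box only when the panel is fully shut; turned earlier, it keeps the panel from shutting.
- slot_floor (a point): Point on the fastener's axis, on the floor of its slot. The fastener is a round orange part, 112 mm across, with one straight slot 44 mm wide and 19 mm deep right across it, open at both rims; its floor is black. The point's y axis runs along the slot, away from the pointer end; its z axis is the turning axis, out of the panel. Shut fingertips fit in with room to spare, for instance 36 mm from the axis, and push a slot wall round (about 3 to 5 N there).
- slot_pointer (a point): Point on the slot floor 38 mm from the axis, on the white pointer line at one end of the slot (the right end when open). Red dot on the panel: open; green dot at the panel's near edge: locked.
- sample_bottle: Bystander: white bottle with a blue cap, 50 mm across, 100 mm high, loose, left of the box. Origin: centre of its underside. Farther left, beyond y = 0.35 m, stands a fixed grinder.
- grinding_jar_1: Bystander: steel grinding jar, 52 mm across, 64 mm high, loose, right of the box. Origin: centre of its underside. Farther right, beyond y = -0.25 m (x over 0.43 m), stands a tall fixed centrifuge: keep the arm clear of it when swinging in from the right.
- petri_dish: Bystander: closed white petri dish, 66 mm across, 14 mm high, loose, behind the box. Origin: centre of its underside.

How it is judged (in metres and radians):
On the way, in this order (a step that is already met when the one before it is completed fails the run):
1. the panel is pushed fully shut with the fastener still open (value of joint panel below 0.025 rad and value of joint dial below 0.7 rad), for 0.2 s.
2. the fastener is turned to its stop with the panel shut (value of joint panel below 0.025 rad and value of joint dial above 1.45 rad), for 0.2 s.
At the end, for the whole second after the job is handed in: The panel is shut (within 0.025 rad), the fastener stands at its locked stop (beyond 1.45 of 1.57 rad) and is at rest, and the bottle, jar and dish are within 30 mm of where they stood (all of step 2 and velocity of joint dial between -0.05 and 0.05 rad/s and distance of each of sample_bottle, grinding_jar_1, petri_dish from where it was at the start of the episode below 0.03 m); the robot touches nothing.
It fails at once if the panel is lifted further open (value of joint panel above 0.78 rad).
It fails at once if the bottle, jar or dish is shoved more than 30 mm, carried or knocked over (distance of any of sample_bottle, grinding_jar_1, petri_dish from where it was at the start of the episode above 0.03 m or angle between any of sample_bottle, grinding_jar_1, petri_dish's own z axis and vertical above 0.5 rad).
It also fails if it takes over 51 s, if anything falls off the work surface, if the arm or the gripper's body presses on something with over 40 N, if the wrist force passes 120 N, or if a joint passes its speed limit or range.

ROBOT

A 6-joint arm with a two-finger parallel gripper is mounted at the origin on a cart in front of the work surface, level with it; the furniture and walls round the work are solid. World frame = base frame: x ahead of the robot, y to its left, z up, the work surface at z = 0. Lengths are in mm, angles in rad, forces in N, time in s.
With the tool pointing down it reaches from about 250 to 725 mm from the base axis. Payload 4 kg.
Tool frame: the origin (TCP) lies on the front face of the gripper's body, between the roots of the fingers; the fingertips stand 73 mm ahead of it and the grasp point (between the pads) lies 54 mm ahead of it; z points along the fingers, y is the line along which they close (so a half turn about z gives the same grasp; the last joint's range is limited). The gripper opens to 85 mm and grips with 20 to 120 N. Pads are 22 mm wide; open, the fingers measure 114 mm over their backs; the gripper's body (76 mm by 85 mm) begins 54 mm behind the grasp point. The pads swing forward as they close: fully open they stand 13 mm farther back than shut.
Start: joints at [-1.342, 0.241, 0.005, 1.335, 0, 1.571], TCP at [113.403, -486.97, 303.906] pointing down, gripper open.
Joint ranges: [-2.72, 2.72], [-1.05, 1.87], [-1.09, 1.28], [-1.99, 2.15], [-1.42, 1.44], [-3.14, 3.14]. Speed limits (rad/s): [2.79, 2.79, 3.14, 3.14, 3.14, 3.14].

INTERFACE

Orientations are given as a unit quaternion [x, y, z, w].
In Python, from rig import bot gives the robot as it stands.
- The arm moves only by the tool play_rows, never from a script. Its argument "steps" is a list of rows, each an object with "claw": the finger opening in mm, from 0 to 85.4; "travel": the shift along the world's x, y, z in units of 50 mm (1.0 is 50 mm), a list of three; "dr": the turn, a rotation vector about the world's x, y, z in units of 6 degrees (1.0 is 6 degrees), a list of three. In form: [{"claw": claw, "travel": [x, y, z], "dr": [wx, wy, wz]}, ...]. A call has exactly 10 rows; each row shifts and turns the commanded pose from where the row before left it; what a row does not reach is not made up. A row lasts 1/10 s, in which the tool goes at most 50 mm and 8.59 degrees, less where a joint would pass 70% of its speed; a pose out of reach is approached as far as the arm can. A call is refused whole if a number of a shift passes 1 or a number of a turn 1, either way. A call with a gripper value outside its range is refused whole. The fingers move at their own pace and stop on an object; the grip force is fixed at half the most. Time passes only in rows, so rows that do not move let the fingers close, or fill a call up. It gives the time, the measured TCP pose, the force, the opening and the grip force at its end, in the units of the state.
- bot.read_state(): the state, without advancing time (a new reading comes with each control period).
- bot.camera(name): name is "side" or "top"; returns a dict with "color" (420x560x3 uint8, red, green, blue), "fx", "fy", "cx", "cy" (pixels), "eye" and "rotation" of the camera in the world. Camera axes: x right, y up, looking along -z (the intrinsics and any distortion apply to the point x, -y, -z); pixel columns grow to the right and rows downward; lengths in mm; the calibration is good to about 2 mm. A picture is of the moment at which its call begins. There is no depth.
- bot.sign_off(): hands the job in; it is judged then, once.
Trained networks look in a picture, given as the dict that the camera call returned (one of the last four; its "shot" number tells which), for a name from the list of things; names that differ only in an ending like _2 or _b are one class to them, and where a whole thing is asked for, a point or a joint stands for the part that bears it (a point fixed in the world has none). Each returns a list of dicts, best first, with "confidence" (0 to 1); they miss things now and then, are a little off and sometimes report something else, mostly with a low value. They report only what shows in the picture. A call takes as long as a camera call.
- bot.look_for(picture, query): "pixel" ([column, row] in pixels, amid what is visible of it).
The state is a dict: "time": time; "q": joint angles; "qvel": joint speeds; "tau": joint torques, N m; "ee_pos": TCP position; "eef_rot": TCP orientation; "ft_force": force on the tool from outside, world axes, zero at the start; "torque": the same for the moment, N m; "grip_width": finger opening in mm; "gripper_force": force on a finger pad.
Only numpy, scipy, OpenCV 4.12 (cv2) and the standard library are available. Lean on these libraries where they do the work, as an engineer would, in place of code of your own. Each camera call takes 0.05 s, during which the arm holds its last target. There are 200 camera calls.

## Working session

There is one attempt and no reset: what is moved stays moved. The work goes in short steps, Python scripts to look and compute and a tool call to move; the robot and the scene stay as the last step left them, time stands still between calls to the robot, and variables do not carry over. Pictures are saved under pics/ and viewed, at most 10 in all, crops included, and the job is handed in when it is done.

Besides the shell and the picture viewer there is one more tool, called as name([rows], argument=value, ...), one row to a line, values as JSON. play_rows: Moves the arm, as the interface text tells. Its arguments: {"type":"object","properties":{"steps":{"type":"array"}},"required":["steps"]}

```bash
mkdir -p pics; cat > h.py <<'E'
import numpy as np, cv2
from rig import bot
def ray(c,px):
    v=np.array([(px[0]-c['cx'])/c['fx'],-(px[1]-c['cy'])/c['fy'],-1.0])
    R=np.array(c['rotation']); d=R@v
    return np.array(c['eye'],float),d/np.linalg.norm(d)
def proj(c,P):
    p=np.array(c['rotation']).T@(np.asarray(P,float)-np.array(c['eye'])); 
    return np.array([c['cx']+c['fx']*p[0]/-p[2], c['cy']-c['fy']*p[1]/-p[2]])
def atz(c,px,z):
    e,d=ray(c,px); return e+d*(z-e[2])/d[2]
def tri(a,pa,b,pb):
    e1,d1=ray(a,pa);e2,d2=ray(b,pb)
    t=np.linalg.lstsq(np.c_[d1,-d2],e2-e1,rcond=None)[0]
    x,y=e1+d1*t[0],e2+d2*t[1]; return (x+y)/2,np.linalg.norm(x-y)
E
python3 - <<'E'
from h import *
np.set_printoptions(precision=1,suppress=True)
C={n:bot.camera(n) for n in('side','top')}
for n,c in C.items():
    cv2.imwrite(f'pics/{n}0.png',c['color'][:,:,::-1]); print(n,{k:v for k,v in c.items() if k!='color'})
for q in['housing','panel','pad','dial','slot_floor','slot_pointer','sample_bottle','grinding_jar_1','petri_dish']:
    r={n:bot.look_for(c,q)[:2] for n,c in C.items()}
    print(q,r)
    if r['side'] and r['top']: print(tri(C['side'],r['side'][0]['pixel'],C['top'],r['top'][0]['pixel']))
print(bot.read_state())
E
```

```text
side {'fx': 382.3585992052084, 'fy': 382.3585992052084, 'cx': 279.3025880829168, 'cy': 212.50184038935444, 'eye': array([193.3, 389.8, 710.8]), 'rotation': array([-0.2,  0.3,  0.8, -0.4]), 'shot': 1}
top {'fx': 398.47810557442364, 'fy': 398.47810557442364, 'cx': 279.2448261538011, 'cy': 213.00305948017342, 'eye': array([465.2,  62.7, 895.7]), 'rotation': array([ 0.1, -0.1, -0.7,  0.7]), 'shot': 2}
housing {'side': [{'pixel': [306.4, 234.9], 'confidence': 0.58}], 'top': [{'pixel': [295.5, 253.1], 'confidence': 0.82}]}Traceback (most recent call last):
  File "<stdin>", line 9, in <module>
  File "h.py", line 13, in tri
    e1,d1=ray(a,pa);e2,d2=ray(b,pb)
          ~~~^^^^^^
  File "h.py", line 5, in ray
    R=np.array(c['rotation']); d=R@v
                                 ~^~
ValueError: matmul: Input operand 1 has a mismatch in its core dimension 0, with gufunc signature (n?,k),(k,m?)->(n?,m?) (size 3 is different from 4)
```

Rotation is a quaternion.

```bash
sed -i "s/np.array(c\['rotation'\])/Rot.from_quat(c['rotation']).as_matrix()/; 1a from scipy.spatial.transform import Rotation as Rot" h.py
python3 - <<'E'
from h import *
np.set_printoptions(precision=3,suppress=True)
C={n:bot.camera(n) for n in('side','top')}
for n,c in C.items():
    cv2.imwrite(f'pics/{n}1.png',c['color'][:,:,::-1])
for q in['housing','panel','pad','dial','slot_floor','slot_pointer','sample_bottle','grinding_jar_1','petri_dish']:
    r={n:bot.look_for(c,q)[:2] for n,c in C.items()}
    print(q,r)
    if r['side'] and r['top']: print(tri(C['side'],r['side'][0]['pixel'],C['top'],r['top'][0]['pixel']))
print(bot.read_state())
E
```

```text
housing {'side': [{'pixel': [306.2, 232.6], 'confidence': 0.86}, {'pixel': [297.9, 209.7], 'confidence': 0.57}], 'top': [{'pixel': [296.0, 253.1], 'confidence': 0.56}]}
(array([571.751,  41.608,  55.869]), np.float64(3.3414677407045805))
panel {'side': [{'pixel': [300.8, 207.5], 'confidence': 0.78}], 'top': [{'pixel': [298.7, 238.4], 'confidence': 0.94}]}
(array([593.927,  41.175, 117.252]), np.float64(4.291868179059881))
pad {'side': [{'pixel': [297.7, 207.3], 'confidence': 0.9}], 'top': [{'pixel': [298.4, 241.8], 'confidence': 0.58}]}
(array([590.449,  45.191, 122.233]), np.float64(15.621610093385913))
dial {'side': [{'pixel': [317.0, 194.8], 'confidence': 0.55}], 'top': [{'pixel': [309.4, 249.8], 'confidence': 0.65}]}
(array([568.102,  21.666, 164.674]), np.float64(6.656714670529387))
slot_floor {'side': [{'pixel': [317.8, 198.4], 'confidence': 0.57}], 'top': [{'pixel': [314.5, 249.4], 'confidence': 0.6}, {'pixel': [294.1, 241.0], 'confidence': 0.43}]}
(array([573.698,  11.534, 142.811]), np.float64(8.764202564039762))
slot_pointer {'side': [{'pixel': [321.0, 197.1], 'confidence':
[... 572 characters left out ...]
66))
petri_dish {'side': [{'pixel': [261.3, 199.5], 'confidence': 0.63}, {'pixel': [357.0, 205.9], 'confidence': 0.46}], 'top': [{'pixel': [302.8, 182.2], 'confidence': 0.77}]}
(array([743.034,  42.298,  13.637]), np.float64(6.0509357567415005))
{'time': 1.2, 'q': array([-1.342,  0.241,  0.005,  1.335,  0.   ,  1.571]), 'qvel': array([-0.   ,  0.   ,  0.   ,  0.001, -0.   , -0.   ]), 'tau': array([  0.   , -37.222,  25.269,   0.001,   0.   ,  -0.   ]), 'ee_pos': array([ 113.427, -486.968,  303.899]), 'eef_rot': array([ 0.993,  0.114,  0.   , -0.   ]), 'ft_force': array([-0.677, -0.33 , -0.211]), 'torque': array([-0.038,  0.009, -0.007]), 'gripper_force': 0.0, 'grip_width': 85.26263461845224}
```

View pics/side0.png

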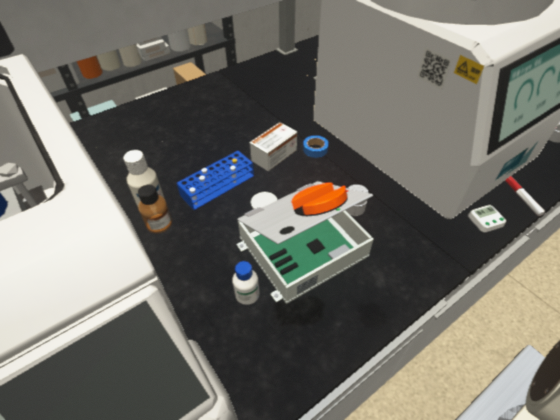

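View pics/top0.png

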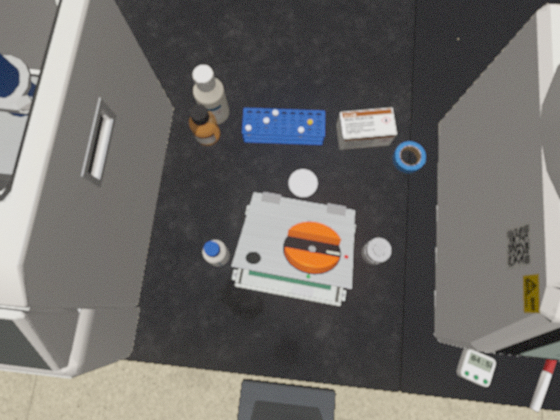

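The side view shows the box at about (305,240), raised panel, dial (320,199) and pad (288,230). In the top view the dial is at (313,247), pad (253,258), bottle (214,252), jar (376,250) and dish (303,183). I'll zoom in for corner fitting.

```bash
python3 - <<'E'
import cv2
a=cv2.imread('pics/side0.png')[175:305,225:385]; b=cv2.imread('pics/top0.png')[185:310,220:370]
cv2.imwrite('pics/sc.png',cv2.resize(a,None,fx=4.5,fy=4.5,interpolation=cv2.INTER_CUBIC))
cv2.imwrite('pics/tc.png',cv2.resize(b,None,fx=4.8,fy=4.8,interpolation=cv2.INTER_CUBIC))
E
```

```text
(no output)
```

View pics/sc.png

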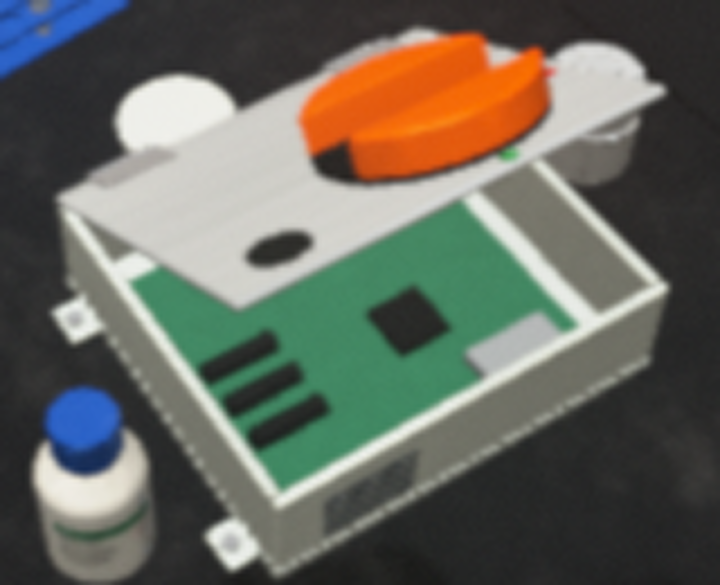

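View pics/tc.png

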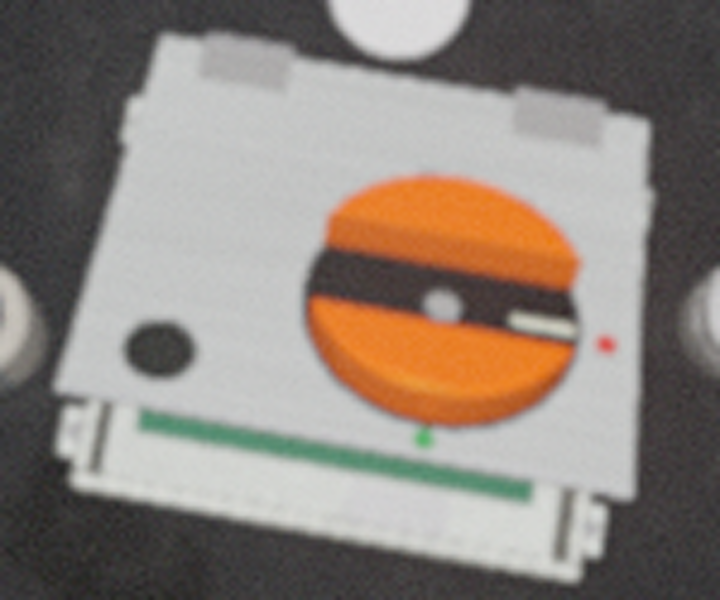

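```bash
cat > fit.py <<'E'
from h import *
from scipy.optimize import least_squares
np.set_printoptions(precision=3,suppress=True)
def house(p,P,panel=False):
    P=np.array(P,float)
    if panel:
        a=p[3]; r=P-[100,0,64]; c,s=np.cos(a),np.sin(a)
        P=np.array([100+c*r[0]+s*r[2],P[1],64-s*r[0]+c*r[2]])
    c,s=np.cos(p[2]),np.sin(p[2]); return np.array([p[0]+c*P[0]-s*P[1],p[1]+s*P[0]+c*P[1],P[2]])
E
python3 - <<'E'
from fit import *
C={n:bot.camera(n) for n in('side','top')}
S=[((-100,110,64),0,275,497),((-100,-110,64),0,665,288),((-100,110,0),0,278,575),((-100,-110,0),0,650,362),((-100,110,69),1,240,304),((-100,-110,69),1,665,91),((-75,75,71),1,280,249),((100,110,69),1,60,200)]
T=[((-100,110,69),1,57,388),((-100,-110,69),1,634,497),((100,110,69),1,160,35),((100,-110,69),1,650,120),((-75,75,71),1,160,350),((-32,-30,76),1,443,305)]
def ptr(d): return (-32-38*np.sin(d),-30-38*np.cos(d),74)
def res(p):
    o=[]
    for L,n,k,off in((S,'side',4.5,(225,175)),(T+[(ptr(p[4]),1,543,324)],'top',4.8,(220,185))):
        for P,m,u,v in L: o+=list(proj(C[n],house(p,P,m))-(np.array([u,v])/k+off))
    return o
r=least_squares(res,[570,40,0,.5,.1],loss='soft_l1')
print(r.x); print(np.array(res(r.x)).reshape(-1,2))
p=r.x; q=p.copy(); q[3]=0
print('pad',house(p,(-75,75,71),1),'shut',house(q,(-75,75,71)),'axis',house(q,(-32,-30,74)))
for n,px,z in(('bottle',(214,249),100),('jar',(377,248),64),('dish',(303,183),14)): print(n,atz(C['top'],px,z))
E
```

```text
[580.29   42.301  -0.076   0.536  -0.059]
[[ 0.533  0.984]
 [ 1.275 -1.418]
 [-0.393 -0.377]
 [-0.547 -0.551]
 [-0.612 -0.07 ]
 [ 0.655 -1.261]
 [ 0.245 -0.792]
 [-1.332 -2.44 ]
 [-0.37   0.567]
 [-0.288  0.617]
 [ 0.58  -0.537]
 [-0.319  0.029]
 [-0.03   0.477]
 [-0.107  0.575]
 [-1.327 -0.011]]
pad [539.182 120.641 159.326] shut [511.188 122.768  71.   ] axis [546.109  14.812  74.   ]
bottle [555.238 206.053 100.   ]
jar [ 598.657 -127.041   64.   ]
dish [738.792  39.56   14.   ]
```

play_rows([
  {"claw": 0, "travel": [0.426, 0.608, 0], "dr": [0, 0, 0.75]},
  {"claw": 0, "travel": [0.426, 0.608, 0], "dr": [0, 0, 0.75]},
  {"claw": 0, "travel": [0.426, 0.608, 0], "dr": [0, 0, 0.75]},
  {"claw": 0, "travel": [0.426, 0.608, 0], "dr": [0, 0, 0.75]},
  {"claw": 0, "travel": [0.426, 0.608, 0], "dr": [0, 0, 0.75]},
  {"claw": 0, "travel": [0.426, 0.608, 0], "dr": [0, 0, 0.75]},
  {"claw": 0, "travel": [0.426, 0.608, 0], "dr": [0, 0, 0.75]},
  {"claw": 0, "travel": [0.426, 0.608, 0], "dr": [0, 0, 0.75]},
  {"claw": 0, "travel": [0.426, 0.608, 0], "dr": [0, 0, 0.75]},
  {"claw": 0, "travel": [0.426, 0.608, 0], "dr": [0, 0, 0.75]},
])

```text
time: 2.3
ee_pos: [327.0, -181.6, 304.2]
eef_rot: [0.873, 0.487, 0.0, 0.0]
ft_force: [0.8, -0.2, -0.4]
grip_width: -0.2
gripper_force: 0.0
```

play_rows([
  {"claw": 0, "travel": [0.426, 0.608, 0], "dr": [0, 0, 0.75]},
  {"claw": 0, "travel": [0.426, 0.608, 0], "dr": [0, 0, 0.75]},
  {"claw": 0, "travel": [0.426, 0.608, 0], "dr": [0, 0, 0.75]},
  {"claw": 0, "travel": [0.426, 0.608, 0], "dr": [0, 0, 0.75]},
  {"claw": 0, "travel": [0.426, 0.608, 0], "dr": [0, 0, 0.75]},
  {"claw": 0, "travel": [0.426, 0.608, 0], "dr": [0, 0, 0.75]},
  {"claw": 0, "travel": [0.426, 0.608, 0], "dr": [0, 0, 0.75]},
  {"claw": 0, "travel": [0.426, 0.608, 0], "dr": [0, 0, 0.75]},
  {"claw": 0, "travel": [0.426, 0.608, 0], "dr": [0, 0, 0.75]},
  {"claw": 0, "travel": [0.426, 0.608, 0], "dr": [0, 0, 0.75]},
])

```text
time: 3.3
ee_pos: [540.1, 122.5, 303.9]
eef_rot: [0.62, 0.784, 0.0, 0.0]
ft_force: [1.0, -0.4, 0.2]
grip_width: -0.1
gripper_force: 0.0
```

play_rows([
  {"claw": 0, "travel": [0, 0, -0.24], "dr": [0, 0, 0]},
  {"claw": 0, "travel": [0, 0, -0.24], "dr": [0, 0, 0]},
  {"claw": 0, "travel": [0, 0, -0.24], "dr": [0, 0, 0]},
  {"claw": 0, "travel": [0, 0, -0.24], "dr": [0, 0, 0]},
  {"claw": 0, "travel": [0, 0, -0.24], "dr": [0, 0, 0]},
  {"claw": 0, "travel": [-0.04, 0, -0.2], "dr": [0, 0, 0]},
  {"claw": 0, "travel": [-0.1, 0, -0.2], "dr": [0, 0, 0]},
  {"claw": 0, "travel": [-0.1, 0, -0.2], "dr": [0, 0, 0]},
  {"claw": 0, "travel": [-0.08, 0, -0.2], "dr": [0, 0, 0]},
  {"claw": 0, "travel": [-0.08, 0, -0.2], "dr": [0, 0, 0]},
])

```text
time: 4.3
ee_pos: [519.3, 121.1, 193.5]
eef_rot: [0.622, 0.783, 0.001, 0.0]
ft_force: [1.3, 0.9, 1.2]
grip_width: -0.2
gripper_force: 0.8
```

play_rows([
  {"claw": 0, "travel": [-0.03, 0, -0.1], "dr": [0, 0, 0]},
  {"claw": 0, "travel": [-0.03, 0, -0.1], "dr": [0, 0, 0]},
  {"claw": 0, "travel": [-0.02, 0, -0.1], "dr": [0, 0, 0]},
  {"claw": 0, "travel": [-0.02, 0, -0.1], "dr": [0, 0, 0]},
  {"claw": 0, "travel": [-0.02, 0, -0.1], "dr": [0, 0, 0]},
  {"claw": 0, "travel": [-0.01, 0, -0.1], "dr": [0, 0, 0]},
  {"claw": 0, "travel": [-0.01, 0, -0.1], "dr": [0, 0, 0]},
  {"claw": 0, "travel": [-0.01, 0, -0.1], "dr": [0, 0, 0]},
  {"claw": 0, "travel": [-0.01, 0, -0.1], "dr": [0, 0, 0]},
  {"claw": 0, "travel": [0, 0, -0.06], "dr": [0, 0, 0]},
])

```text
time: 5.3
ee_pos: [511.3, 121.0, 145.3]
eef_rot: [0.622, 0.783, -0.0, -0.0]
ft_force: [-1.2, 0.8, 1.3]
grip_width: -0.1
gripper_force: 0.7
```

play_rows([
  {"claw": 0, "travel": [0, 0, -0.02], "dr": [0, 0, 0]},
  {"claw": 0, "travel": [0, 0, -0.02], "dr": [0, 0, 0]},
  {"claw": 0, "travel": [0, 0, -0.02], "dr": [0, 0, 0]},
  {"claw": 0, "travel": [0, 0, -0.02], "dr": [0, 0, 0]},
  {"claw": 0, "travel": [0, 0, 0], "dr": [0, 0, 0]},
  {"claw": 0, "travel": [0, 0, 0], "dr": [0, 0, 0]},
  {"claw": 0, "travel": [0, 0, 0], "dr": [0, 0, 0]},
  {"claw": 0, "travel": [0, 0, 0], "dr": [0, 0, 0]},
  {"claw": 0, "travel": [0, 0, 0], "dr": [0, 0, 0]},
  {"claw": 0, "travel": [0, 0, 0], "dr": [0, 0, 0]},
])

```text
time: 6.3
ee_pos: [511.3, 120.9, 143.6]
eef_rot: [0.622, 0.783, 0.0, 0.0]
ft_force: [-4.7, -1.1, 11.1]
grip_width: -0.2
gripper_force: 5.5
```

```bash
python3 - <<'E'
from h import *
c=bot.camera('side'); cv2.imwrite('pics/s2.png',cv2.resize(c['color'][130:310,205:405,::-1],None,fx=3.3,fy=3.3,interpolation=cv2.INTER_CUBIC))
print(bot.read_state()['ft_force'])
E
```

```text
[-4.75453264 -0.69277315 11.21546433]
```

View pics/s2.png

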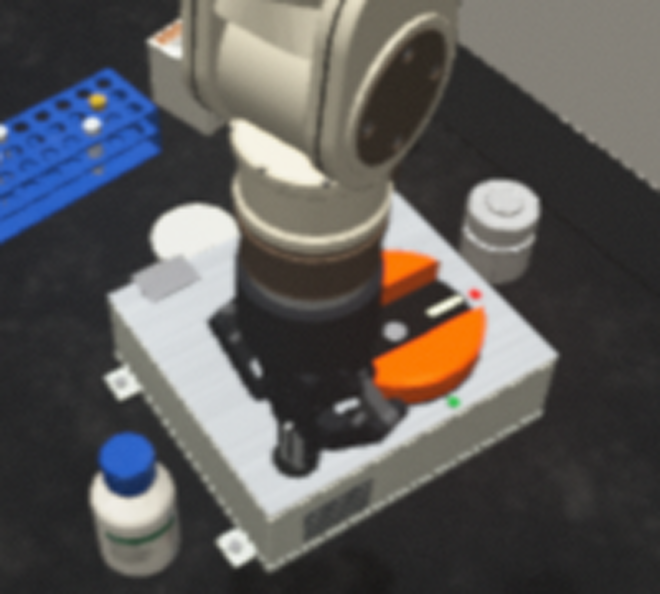

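The panel is flush (shut), with the tip on the pad at about (295,460). The pointer is still near the red dot (475,295). Next I'll lift and move over the right end of the slot.

play_rows([
  {"claw": 0, "travel": [0, 0, 0.32], "dr": [0, 0, 0]},
  {"claw": 0, "travel": [0, 0, 0.32], "dr": [0, 0, 0]},
  {"claw": 0, "travel": [0, 0, 0.32], "dr": [0, 0, 0]},
  {"claw": 0, "travel": [0.128, -0.568, 0], "dr": [0, 0, 0]},
  {"claw": 0, "travel": [0.128, -0.568, 0], "dr": [0, 0, 0]},
  {"claw": 0, "travel": [0.128, -0.568, 0], "dr": [0, 0, 0]},
  {"claw": 0, "travel": [0.128, -0.568, 0], "dr": [0, 0, 0]},
  {"claw": 0, "travel": [0.128, -0.568, 0], "dr": [0, 0, 0]},
  {"claw": 0, "travel": [0, 0, 0], "dr": [0, 0, 0]},
  {"claw": 0, "travel": [0, 0, 0], "dr": [0, 0, 0]},
])

```text
time: 7.35
ee_pos: [543.5, -21.6, 189.8]
eef_rot: [0.622, 0.783, 0.0, -0.0]
ft_force: [-0.2, 1.1, 0.3]
grip_width: -0.0
gripper_force: 0.0
```

```bash
python3 - <<'E'
from h import *
c=bot.camera('side'); cv2.imwrite('pics/s3.png',cv2.resize(c['color'][130:310,205:405,::-1],None,fx=3.3,fy=3.3,interpolation=cv2.INTER_CUBIC))
from fit import house
p=[580.3,42.3,-.076,0]
for P in [(-32,-30,74),(-32,-68,74),(-100,110,69),(-100,-110,69),(-75,75,71)]: print(P,(proj(c,house(p,P))-[205,130])*3.3)
print(proj(c,[543.4,-21.1,117]),bot.read_state()['ee_pos'])
E
```

```text
(-32, -30, 74) [395.303 327.342]
(-32, -68, 74) [442.171 303.037]
(-100, 110, 69) [269.448 511.78 ]
(-100, -110, 69) [559.28  350.287]
(-75, 75, 71) [296.1   451.541]
[340.541 208.981] [543.288 -20.867 189.764]
```

View pics/s3.png

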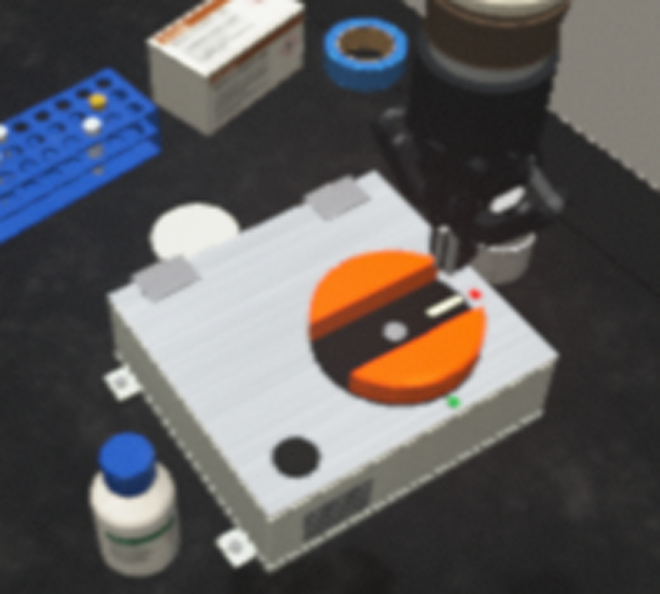

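The shut pose matches the model: dial axis at about (395,330), tip over the slot end at (446,262), as predicted. I'll lower it and work out the arc.

play_rows([
  {"claw": 0, "travel": [0, 0, -0.12], "dr": [0, 0, 0]},
  {"claw": 0, "travel": [0, 0, -0.12], "dr": [0, 0, 0]},
  {"claw": 0, "travel": [0, 0, -0.12], "dr": [0, 0, 0]},
  {"claw": 0, "travel": [0, 0, -0.12], "dr": [0, 0, 0]},
  {"claw": 0, "travel": [0, 0, -0.12], "dr": [0, 0, 0]},
  {"claw": 0, "travel": [0, 0, -0.12], "dr": [0, 0, 0]},
  {"claw": 0, "travel": [0, 0, 0], "dr": [0, 0, 0]},
  {"claw": 0, "travel": [-0.06, 0, 0], "dr": [0, 0, 0]},
  {"claw": 0, "travel": [-0.06, 0, 0], "dr": [0, 0, 0]},
  {"claw": 0, "travel": [0, 0, 0], "dr": [0, 0, 0]},
])

```text
time: 8.4
ee_pos: [537.1, -21.0, 154.2]
eef_rot: [0.622, 0.783, 0.0, 0.0]
ft_force: [0.6, 0.2, 0.6]
grip_width: 0.1
gripper_force: 0.0
```

```bash
python3 - <<'E'
import numpy as np
A=np.array([546.1,14.8]); prev=np.array([537.4,-21])
for i in range(1,21):
    e=i/20*1.57+.076; w=6+i/20*4
    P=A-36*np.array([np.sin(e),np.cos(e)])+w*np.array([-np.cos(e),np.sin(e)])
    d=np.round((P-prev)/50,2); prev=prev+d*50; print(d,prev)
E
```

```text
[-0.06  0.02] [534.4 -20. ]
[-0.06  0.03] [531.4 -18.5]
[-0.05  0.02] [528.9 -17.5]
[-0.06  0.03] [525.9 -16. ]
[-0.05  0.04] [523.4 -14. ]
[-0.04  0.04] [521.4 -12. ]
[-0.05  0.04] [518.9 -10. ]
[-0.04  0.05] [516.9  -7.5]
[-0.03  0.05] [515.4  -5. ]
[-0.04  0.05] [513.4  -2.5]
[-0.02  0.05] [512.4   0. ]
[-0.03  0.06] [510.9   3. ]
[-0.02  0.06] [509.9   6. ]
[-0.01  0.06] [509.4   9. ]
[-0.01  0.06] [508.9  12. ]
[0.   0.06] [508.9  15. ]
[0.   0.07] [508.9  18.5]
[0.01 0.06] [509.4  21.5]
[0.01 0.06] [509.9  24.5]
[0.02 0.06] [510.9  27.5]
```

play_rows([
  {"claw": 0, "travel": [-0.06, 0.02, 0], "dr": [0, 0, 0]},
  {"claw": 0, "travel": [-0.06, 0.03, 0], "dr": [0, 0, 0]},
  {"claw": 0, "travel": [-0.05, 0.02, 0], "dr": [0, 0, 0]},
  {"claw": 0, "travel": [-0.06, 0.03, 0], "dr": [0, 0, 0]},
  {"claw": 0, "travel": [-0.05, 0.04, 0], "dr": [0, 0, 0]},
  {"claw": 0, "travel": [-0.04, 0.04, 0], "dr": [0, 0, 0]},
  {"claw": 0, "travel": [-0.05, 0.04, 0], "dr": [0, 0, 0]},
  {"claw": 0, "travel": [-0.04, 0.05, 0], "dr": [0, 0, 0]},
  {"claw": 0, "travel": [-0.03, 0.05, 0], "dr": [0, 0, 0]},
  {"claw": 0, "travel": [-0.04, 0.05, 0], "dr": [0, 0, 0]},
])

```text
time: 9.4
ee_pos: [517.1, -2.4, 155.9]
eef_rot: [0.622, 0.783, 0.003, 0.004]
ft_force: [9.2, -0.9, -0.9]
grip_width: -0.1
gripper_force: 4.1
```

play_rows([
  {"claw": 0, "travel": [-0.02, 0.05, 0], "dr": [0, 0, 0]},
  {"claw": 0, "travel": [-0.03, 0.06, 0], "dr": [0, 0, 0]},
  {"claw": 0, "travel": [-0.02, 0.06, 0], "dr": [0, 0, 0]},
  {"claw": 0, "travel": [-0.01, 0.06, 0], "dr": [0, 0, 0]},
  {"claw": 0, "travel": [-0.01, 0.06, 0], "dr": [0, 0, 0]},
  {"claw": 0, "travel": [0, 0.06, 0], "dr": [0, 0, 0]},
  {"claw": 0, "travel": [0, 0.07, 0], "dr": [0, 0, 0]},
  {"claw": 0, "travel": [0.01, 0.06, 0], "dr": [0, 0, 0]},
  {"claw": 0, "travel": [0.01, 0.06, 0], "dr": [0, 0, 0]},
  {"claw": 0, "travel": [0.02, 0.06, 0], "dr": [0, 0, 0]},
])

```text
time: 10.4
ee_pos: [513.4, 25.2, 155.1]
eef_rot: [0.623, 0.782, -0.001, 0.005]
ft_force: [7.7, -9.6, -1.9]
grip_width: 0.4
gripper_force: 4.9
```

play_rows([
  {"claw": 0, "travel": [0.01, 0.03, 0], "dr": [0, 0, 0]},
  {"claw": 0, "travel": [0.01, 0.03, 0], "dr": [0, 0, 0]},
  {"claw": 0, "travel": [0, 0.03, 0], "dr": [0, 0, 0]},
  {"claw": 0, "travel": [0, 0.03, 0], "dr": [0, 0, 0]},
  {"claw": 0, "travel": [0, 0, 0], "dr": [0, 0, 0]},
  {"claw": 0, "travel": [0, 0, 0], "dr": [0, 0, 0]},
  {"claw": 0, "travel": [0, 0, 0], "dr": [0, 0, 0]},
  {"claw": 0, "travel": [0, 0, 0], "dr": [0, 0, 0]},
  {"claw": 0, "travel": [0, 0, 0], "dr": [0, 0, 0]},
  {"claw": 0, "travel": [0, 0, 0], "dr": [0, 0, 0]},
])

```text
time: 11.4
ee_pos: [514.4, 30.0, 155.3]
eef_rot: [0.623, 0.782, -0.001, 0.005]
ft_force: [6.4, -10.9, 0.0]
grip_width: 0.1
gripper_force: 5.5
```

```bash
python3 - <<'E'
from h import *
c=bot.camera('side'); cv2.imwrite('pics/s4.png',cv2.resize(c['color'][130:310,205:405,::-1],None,fx=3.3,fy=3.3,interpolation=cv2.INTER_CUBIC))
E
```

```text
(no output)
```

View pics/s4.png

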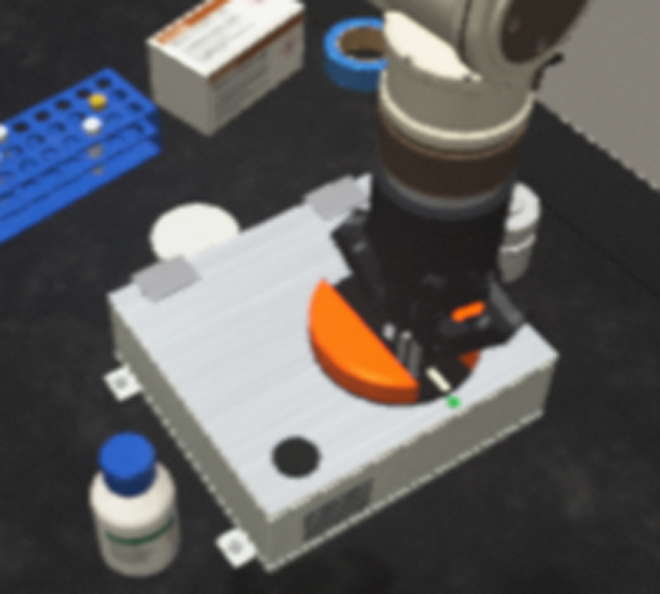

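Pointer (440,380) is close to the green dot (453,402). I'll push on to confirm it is at the stop.

play_rows([
  {"claw": 0, "travel": [0, 0.03, 0], "dr": [0, 0, 0]},
  {"claw": 0, "travel": [0, 0.03, 0], "dr": [0, 0, 0]},
  {"claw": 0, "travel": [0, 0.03, 0], "dr": [0, 0, 0]},
  {"claw": 0, "travel": [0, 0.03, 0], "dr": [0, 0, 0]},
  {"claw": 0, "travel": [0, 0, 0], "dr": [0, 0, 0]},
  {"claw": 0, "travel": [0, 0, 0], "dr": [0, 0, 0]},
  {"claw": 0, "travel": [0, 0, 0], "dr": [0, 0, 0]},
  {"claw": 0, "travel": [0, 0, 0], "dr": [0, 0, 0]},
  {"claw": 0, "travel": [0, 0, 0], "dr": [0, 0, 0]},
  {"claw": 0, "travel": [0, 0, 0], "dr": [0, 0, 0]},
])

```text
time: 12.45
ee_pos: [514.5, 31.5, 155.4]
eef_rot: [0.625, 0.781, -0.006, 0.009]
ft_force: [6.7, -26.0, 1.5]
grip_width: 0.1
gripper_force: 12.4
```

At the firm stop (26 N, barely moving). Now I'll back off to the slot centre and lift out.

play_rows([
  {"claw": 0, "travel": [0, -0.16, 0], "dr": [0, 0, 0]},
  {"claw": 0, "travel": [0, -0.15, 0], "dr": [0, 0, 0]},
  {"claw": 0, "travel": [0, 0, 0], "dr": [0, 0, 0]},
  {"claw": 0, "travel": [0, 0, 0.1], "dr": [0, 0, 0]},
  {"claw": 0, "travel": [0, 0, 0.2], "dr": [0, 0, 0]},
  {"claw": 0, "travel": [0, 0, 0.4], "dr": [0, 0, 0]},
  {"claw": 0, "travel": [0, 0, 0.6], "dr": [0, 0, 0]},
  {"claw": 0, "travel": [-0.6, 0, 0.6], "dr": [0, 0, 0]},
  {"claw": 0, "travel": [-0.8, 0, 0.3], "dr": [0, 0, 0]},
  {"claw": 0, "travel": [-0.8, 0, 0], "dr": [0, 0, 0]},
])

```text
time: 13.45
ee_pos: [402.3, 24.7, 267.0]
eef_rot: [0.621, 0.784, 0.002, 0.002]
ft_force: [-0.4, 0.0, 0.3]
grip_width: -0.3
gripper_force: 0.0
```

```bash
python3 - <<'E'
from fit import *
c=bot.camera('side'); cv2.imwrite('pics/s5.png',cv2.resize(c['color'][130:310,205:405,::-1],None,fx=3.3,fy=3.3,interpolation=cv2.INTER_CUBIC))
p=[580.3,42.3,-.076,0]
for d in(1.3,1.45,1.57): print(d,[(proj(c,house(p,(-32-r*np.sin(d),-30-r*np.cos(d),74)))-[205,130])*3.3 for r in(26,50)])
E
```

```text
1.3 [array([427.696, 348.884]), array([458.443, 369.332])]
1.45 [array([423.611, 352.249]), array([450.595, 375.99 ])]
1.57 [array([419.86 , 354.543]), array([443.336, 380.547])]
```

View pics/s5.png

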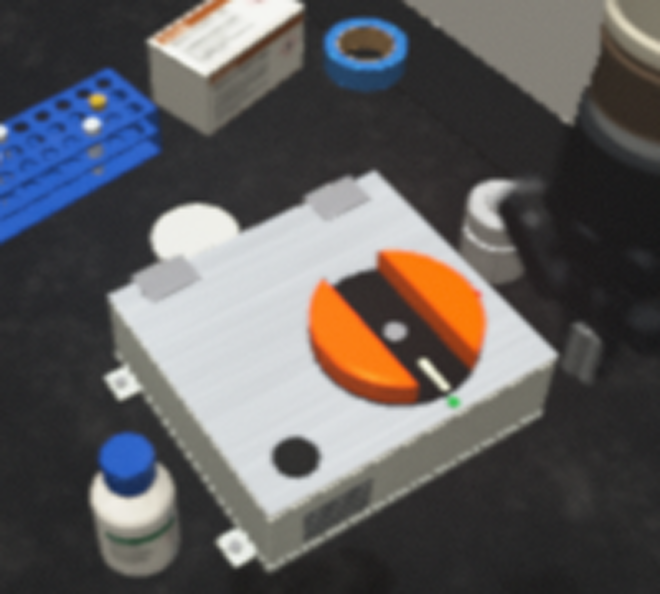

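The pointer line runs (421,360)–(448,390), aimed at the green dot (453,402). Its slope matches a dial angle of 1.57. The panel is flush, the bystanders are unmoved and the arm is clear.

```bash
python3 -c "
from rig import bot
print(bot.sign_off())"
```

```text
the job is handed in; nothing more can be done
None
```

The panel is shut and the fastener is turned to its locked stop with the pointer at the green dot. The bottle, jar and dish look unmoved and the arm is clear; I handed the job in at about 13.5 s, but sign-off returned no verdict.

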